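Set the carving tool's speed drum to six and close its guard

TASK

On the carving tool's grey control box, turn the speed drum by its rubber tread until the six-dot mark stands in the middle of the little window, pressing only firmly enough to drive it (never more than 20 N). Then push the aluminium guard gently along its rails, all the way home over the tread, so that the setting cannot be knocked, and leave the other things on the bench where they are.

Things in the scene. Friction and masses are not known exactly. Their poses are not given: they have to be found in the camera images.
- box: Fixed grey control box, 150 (x) x 210 (y) x 70 mm tall; its flat top is at z = 70 mm. Origin on the bench under the drum's middle; x and y are the box's own axes (it is turned about the vertical). The box reaches from y = -130 to +80 mm. On top: the rubber tread of the drum at x = 0, y = -22 to +22; beside it at y = +25 to +63 mm a plain plastic hood (x +-40 mm, 26 mm above the box's top) with the window; on the -y side of the tread the sliding aluminium guard.
- tread (a point): Nominal top (crown) of the rubber tread, 90 mm above the bench, fixed to the box, same axes. The tread is a cylinder of radius 34 mm, 44 mm wide, its axis along y. IMPORTANT: the real crown is anywhere from 8 mm below to 8 mm above this point (this does not show in the pose), so find it by touch. The drum sits on a stiff spring: about 1.5 N before it starts to sink, then 5 N per mm, up to 12 mm; it stands clear of the box's top when pressed with less than 20 N.
- drum (a joint): Drum angle, rad, 0 to 5.5. Eight marks of 1 to 8 white dots (5 mm) 0.785 rad apart; mark n is centred in the window at 0.785 x (n - 1): six dots at 3.927. Stroking the crown toward the box's +x increases it, 1 rad per 34 mm; strokes up to 18 mm can be level. Stays where left. Takes about 5 N along the tread: too light a press slips, 9 to 14 N drives well, over 20 N harms it.
- window (a point): Middle of the window, an opening of 22 (x) x 26 mm (y) in the hood's top; the drum's dots are seen in it from above. Fixed to the box, same axes.
- guard_back (a point): Middle of the outer (-y) face of the guard, the face to push; moves with the guard, same axes as the box. The guard is an aluminium hood 92 (x) x 50 (y) x 34 mm high (from the box's top up); its outer face is at y = -103 mm of the box when fully open. This point is 16 mm above the box's top. It slides to the box's +y.
- guard (a joint): Travel of the guard, m: 0 fully open (beside the tread), 0.076 fully home at its stop over the tread. Sliding friction about 2.5 N, it stays where it is left; it must not be pushed with more than 25 N, so feel for the stop.
- handpiece_center (a point): Bystander: grey rotary-tool handpiece lying on the bench, 140 x 24 mm. Middle of its body.
- bit_tray_center (a point): Bystander: open steel tray 90 x 130 x 30 mm. Its middle.
- offcut_center (a point): Bystander: plywood offcut 120 x 90 x 18 mm. Its middle.
- filler_jar_center (a point): Bystander: jar, 60 mm across, 80 mm tall. Its middle.

How it is judged:
On the way, in this order (a step that is already met when the one before it is completed fails the run):
1. the six-dot mark stands in the middle of the window (value of joint drum between 3.777 and 4.077 rad), for 0.2 s.
2. the guard is pushed home over the tread (all of step 1 and value of joint guard above 0.073 m), for 0.2 s.
At the end, for the whole second after the job is handed in: Drum angle within 0.15 rad of six dots (3.927), guard within 3 mm of its stop (joint over 0.073 m), drum at rest (all of step 2 and velocity of joint drum between -0.05 and 0.05 rad/s); the robot touches nothing.
It fails at once if the drum is pressed with more than 20 N (contact force between anything else and drum above 20 N).
It fails at once if the guard is pushed with more than 25 N (contact force between anything else and guard above 25 N).
It fails at once if the guard is pushed over the tread before the number is set (value of joint guard above 0.06 m and not (value of joint drum between 3.777 and 4.077 rad)).
It fails at once if a bystander (handpiece, tray, offcut or jar) is moved by more than 20 mm (distance of any of handpiece_center, bit_tray_center, offcut_center, filler_jar_center from where it was at the start of the episode above 0.02 m).
It also fails if it takes over 64 s, if anything falls off the work surface, if the arm or the gripper's body presses on something with over 40 N, if the wrist force passes 120 N, or if a joint passes its speed limit or range.

ROBOT

A 6-joint arm with a two-finger parallel gripper is mounted at the origin on the work surface. World frame = base frame: x ahead of the robot, y to its left, z up, the work surface at z = 0. Lengths are in m, angles in rad, forces in N, time in s.
With the tool pointing down it reaches from about 0.35 to 0.975 m from the base axis. Payload 7.1 kg.
Tool frame: the origin (TCP) lies on the mounting face of the last link; the fingertips stand 182 mm ahead of it and the grasp point (between the pads) lies 163 mm ahead of it; z points along the fingers, y is the line along which they close (so a half turn about z gives the same grasp; the last joint's range is limited). The gripper opens to 88 mm and grips with 3 to 60 N. Pads are 20 mm wide; open, the fingers measure 115 mm over their backs; the gripper's body (75 mm by 178 mm) begins 61 mm behind the grasp point.
Start: joints at [1.16, 0.423, 1.63, -0, 1.089, -0.019], TCP at [0.239, 0.578, 0.405] pointing down, gripper open.
Joint ranges: [-3, 3], [-0.9, 2.11], [0.09, 2.58], [-1.31, 4.45], [0.11, 2.69], [-2.54, 2.54]. Speed limits (rad/s): [2.39, 2.39, 3.01, 3.14, 3.14, 3.14].

INTERFACE

Orientations are given as a 3x3 rotation matrix whose columns are the frame's x, y, z axes.
In Python, from workcell import read_state, snapshot, camera_model, sign_off, recognise, masks_of, tip_of gives the robot as it stands.
- The arm moves only by the tool jog_arm, never from a script. Its argument "motion" is a list of rows, each a list of 3 entries, a list of its own where there are three numbers: the shift along the tool's x, y, z each as a share of 400 mm, from -1 to 1, then the turn, a rotation vector about the tool's x, y, z each as a share of pi rad, from -1 to 1, then the closure, from 0 (fully open) to 1 (shut). A call has exactly 8 rows; each row shifts and turns the commanded pose from where the row before left it, along the tool's axes as they then stand; what a row does not reach is not made up. A row lasts 1/8 s, in which the tool goes at most 62.5 mm and 10.7 degrees, less where a joint would pass 70% of its speed; a pose out of reach is approached as far as the arm can. A call with a number of a shift or a turn outside -1 to 1 is refused whole. A call with a gripper value outside its range is refused whole. The fingers move at their own pace and stop on an object; "squeeze" is the grip in N (left out, the last holds). Time passes only in rows, so rows that do not move let the fingers close, or fill a call up. It gives the time, the measured TCP pose, the force, the opening and the grip force at its end, in the units of the state.
- read_state(): the state, without advancing time (a new reading comes with each control period).
- snapshot(name): name is "side" or "top" or "wrist"; returns (picture, depth): 420x560x3 uint8, red, green, blue; 420x560 float32, m along the optical axis (not along the pixel's ray), 0 where there is no reading.
- camera_model(name): a dict with "fovy" (degrees; the focal length in pixels is half the picture's height over the tangent of half this angle, whatever the lens; pixels are square), "cx", "cy" (the principal point, pixels), "xyz" and "attitude" of the camera in the world. Camera axes: x right, y down, z forward; pixel columns grow to the right and rows downward; lengths in m; the calibration is good to about 2 mm. A picture is of the moment at which its call begins: read the wrist's pose just before it. camera_model takes no time and is no camera call; for the wrist camera it gives the pose at the moment of the call.
- sign_off(): hands the job in; it is judged then, once.
Trained networks look in the newest picture that a camera, given by its name, has taken for a name from the list of things; names that differ only in an ending like _2 or _b are one class to them, and where a whole thing is asked for, a point or a joint stands for the part that bears it (a point fixed in the world has none). Each returns a list of dicts, best first, with "score" (0 to 1); they miss things now and then, are a little off and sometimes report something else, mostly with a low value. They report only what shows in the picture. A call takes as long as a camera call.
- recognise(camera, target): "xyz" ([x, y, z] in m, in world coordinates, good to about 4 mm: the middle of the surface that is visible of it).
- masks_of(camera, target): "mask" (420x560 bool, what is visible of it).
- tip_of(camera, target): "xyz" ([x, y, z] in m, in world coordinates, good to about 4 mm: a listed point, or the origin of a listed thing).
The state is a dict: "time": time; "joint_positions": joint angles; "joint_velocities": joint speeds; "joint_efforts": joint torques, N m; "ee_pos": TCP position; "tool_rot": TCP orientation; "ft_force": force on the tool from outside, world axes, zero at the start; "ft_torque": the same for the moment, N m; "width": opening from 0.0 (shut) to 1.0 (fully open); "grip_force": force on a finger pad.
Only numpy, scipy, OpenCV 4.12 (cv2) and the standard library are available. Lean on these libraries where they do the work, as an engineer would, in place of code of your own. Each camera call takes 0.05 s, during which the arm holds its last target. There are 200 camera calls.

## Working session

There is one attempt and no reset: what is moved stays moved. The work goes in short steps, Python scripts to look and compute and a tool call to move; the robot and the scene stay as the last step left them, time stands still between calls to the robot, and variables do not carry over. Pictures are saved under pics/ and viewed, at most 10 in all, crops included, and the job is handed in when it is done.

Besides the shell and the picture viewer there is one more tool, called after ">>>" as name([rows], argument=value, ...), one row to a line, values as JSON. jog_arm: Moves the arm, as the interface text tells. Shift numbers are shares of 400 mm and turn numbers shares of pi rad, none past 1 either way. Its arguments: {"type":"object","properties":{"motion":{"type":"array"},"squeeze":{"type":"number"}},"required":["motion"]}

```bash
mkdir -p pics
cat > h.py <<'E'
import numpy as np, cv2
from workcell import *
def save(cam,name):
    p,d=snapshot(cam); cv2.imwrite(f'pics/{name}.png',p[:,:,::-1]); return p,d
def world(cam,u,v,d,m=None):
    m=m or camera_model(cam); f=210/np.tan(np.radians(m['fovy'])/2)
    return np.array(m['xyz'])+np.array(m['attitude'])@np.array([(u-m['cx'])/f*d,(v-m['cy'])/f*d,d])
E
python3 - <<'E'
from h import *
np.set_printoptions(precision=4,suppress=True)
s=read_state(); print(s['time'],s['ee_pos'],s['tool_rot'],s['ft_force'],s['width'])
for c in ['top','side']:
    p,d=save(c,c+'0'); print(c,{k:np.round(v,3).tolist() for k,v in camera_model(c).items()if k!='lens'})
    for n in ['box','tread','window','guard_back','handpiece_center','bit_tray_center','offcut_center','filler_jar_center']:
        print(n,[(np.round(r['xyz'],4).tolist(),round(r['score'],2)) for r in tip_of(c,n)[:2]])
print(read_state()['time'])
E
```

```text
0.0 [0.2385 0.5774 0.4039] [[-0.9242  0.3819 -0.0006]
 [ 0.3819  0.9242 -0.0014]
 [ 0.     -0.0015 -1.    ]] [-0.2675  0.1283  0.5602] 0.9987684118211712
top {'fovy': 51.6, 'cx': 289.374, 'cy': 212.616, 'xyz': [0.386, 0.023, 1.216], 'attitude': [[-0.001, -0.985, 0.173], [-1.0, 0.002, 0.009], [-0.009, -0.173, -0.985]]}
box [([0.5402, -0.0392, 0.0002], 0.94)]
tread [([0.5411, -0.0376, 0.0883], 0.78)]
window [([0.5432, 0.0109, 0.0983], 0.89)]
guard_back [([0.5301, -0.1313, 0.0835], 0.68)]
handpiece_center [([0.5795, 0.1163, 0.0113], 0.69)]
bit_tray_center [([0.4793, -0.3298, 0.0138], 0.69)]
offcut_center []
filler_jar_center [([0.6001, 0.1976, 0.0398], 0.82)]
side {'fovy': 46.866, 'cx': 285.119, 'cy': 213.275, 'xyz': [0.386, -0.879, 0.639], 'attitude': [[0.971, -0.1, 0.217], [-0.238, -0.49, 0.839], [0.022, -0.866, -0.499]]}
box [([0.5426, -0.0338, 0.0038], 0.68)]
tread [([0.4866, -0.3325, 0.0175], 0.61), ([0.5412, -0.0357, 0.0956], 0.56)]
window [([0.5506, 0.0121, 0.0944], 0.87)]
guard_back [([0.53, -0.1319, 0.0906], 0.87)]
handpiece_center []
bit_tray_center [([0.4871, -0.3336, 0.0191], 0.95)]
offcut_center [([0.7361, -0.0236, 0.0104], 0.84), ([0.4893, -0.3269, 0.0171], 0.25)]
filler_jar_center [([0.6024, 0.1956, 0.0417], 0.81), ([0.5501, 0.0114, 0.0971], 0.67)]
0.9
```

Run:
```python
import cv2
a=cv2.imread('pics/top0.png')
cv2.imwrite('pics/topc.png',cv2.resize(a[60:330,200:480],None,fx=2.2,fy=2.2,interpolation=cv2.INTER_CUBIC));
```

```text
(no output)
```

View pics/topc.png

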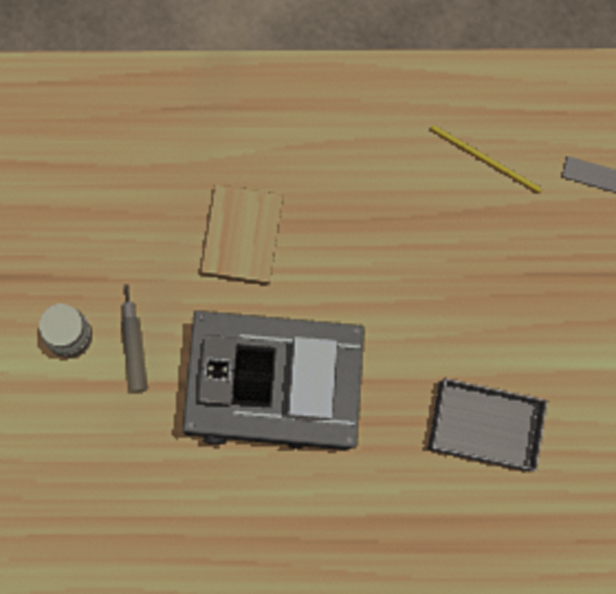

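View pics/side0.png

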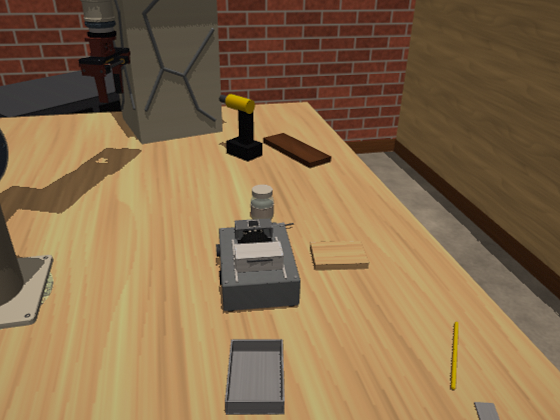

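Run:
```python
from h import *
m=camera_model('top'); p,d=snapshot('top')
v,u=np.mgrid[0:420,0:560]; f=210/np.tan(np.radians(m['fovy'])/2)
P=np.stack([(u-m['cx'])/f*d,(v-m['cy'])/f*d,d],-1)@np.array(m['attitude']).T+m['xyz']
r=(abs(P[...,0]-.54)<.16)&(abs(P[...,1]+.06)<.18)&(d>0)
for lo,hi in [(.055,.12),(.06,.08)]:
    q=P[r&(P[...,2]>lo)&(P[...,2]<hi)][:,:2].astype(np.float32)
    print(lo,len(q),cv2.minAreaRect(q*1000))
for lo,hi in [(.09,.1),(.1,.112)]:
    q=P[r&(P[...,2]>lo)&(P[...,2]<hi)]; print(lo,len(q),cv2.minAreaRect((q[:,:2]*1000).astype(np.float32)),np.median(q[:,2]))
```

```text
0.055 4398 ((538.231201171875, -60.54667663574219), (210.42381286621094, 150.98875427246094), 84.56501007080078)
0.06 2944 ((538.348876953125, -60.5819091796875), (210.47755432128906, 150.74557495117188), 84.61334991455078)
0.09 457 ((538.7059326171875, -51.396697998046875), (158.11660766601562, 91.85768127441406), 84.78437805175781) 0.09519872283553221
0.1 657 ((538.3717041015625, -53.23418426513672), (150.6291961669922, 92.18048095703125), 85.21511840820312) 0.10318042688518414
```

>>> jog_arm([
  [[0, 0, 0], [0, 0, 0.059], 1],
  [[0, 0, 0], [0, 0, 0.059], 1],
  [[0, 0, 0], [0, 0, 0.059], 1],
  [[0, 0, 0], [0, 0, 0.059], 1],
  [[0, 0, 0], [0, 0, 0.059], 1],
  [[0, 0, 0], [0, 0, 0.059], 1],
  [[0, 0, 0], [0, 0, 0.059], 1],
  [[0, 0, 0], [0, 0, 0], 1],
], squeeze=20)

```text
time: 1.95
ee_pos: [0.2386, 0.5777, 0.4047]
tool_rot: [[0.116, 0.993, 0.0], [0.993, -0.116, 0.0], [0.0, 0.0, -1.0]]
ft_force: [-0.4, -0.6, 0.6]
width: 0.128
grip_force: 0.0
```

>>> jog_arm([
  [[0, 0, 0], [0, 0, -0.007], 1],
  [[-0.122, 0.0747, 0], [0, 0, 0], 1],
  [[-0.122, 0.0747, 0], [0, 0, 0], 1],
  [[-0.122, 0.0747, 0], [0, 0, 0], 1],
  [[-0.122, 0.0747, 0], [0, 0, 0], 1],
  [[-0.122, 0.0747, 0], [0, 0, 0], 1],
  [[-0.122, 0.0747, 0], [0, 0, 0], 1],
  [[-0.122, 0.0747, 0], [0, 0, 0], 1],
])

```text
time: 2.95
ee_pos: [0.4145, 0.2158, 0.405]
tool_rot: [[0.092, 0.996, 0.001], [0.996, -0.092, 0.0], [0.001, 0.001, -1.0]]
ft_force: [0.5, -0.5, -0.1]
width: 0.005
grip_force: 0.0
```

>>> jog_arm([
  [[-0.122, 0.0747, 0], [0, 0, 0], 1],
  [[-0.122, 0.0747, 0], [0, 0, 0], 1],
  [[-0.122, 0.0747, 0], [0, 0, 0], 1],
  [[-0.122, 0.0747, 0], [0, 0, 0], 1],
  [[-0.122, 0.0747, 0], [0, 0, 0], 1],
  [[0, 0, 0], [0, 0, 0], 1],
  [[0, 0, 0], [0, 0, 0], 1],
  [[0, 0, 0], [0, 0, 0], 1],
])

```text
time: 3.95
ee_pos: [0.5386, -0.0387, 0.4046]
tool_rot: [[0.094, 0.996, -0.001], [0.996, -0.094, 0.0], [0.0, -0.001, -1.0]]
ft_force: [0.7, 0.1, 0.2]
width: 0.007
grip_force: 0.0
```

Run:
```python
from h import *
save('wrist','w0'); m=camera_model('wrist'); s=read_state(); print(m['xyz'],m['attitude'],s['ee_pos'],s['width'],s['ft_force'])
for n in ['box','tread','window','guard_back']:
    print(n,[(np.round(r['xyz'],4).tolist(),round(r['score'],2)) for r in tip_of('wrist',n)[:2]])
```

```text
[0.54609253 0.0325149  0.38386441] [[ 0.99557367 -0.09095802 -0.02365828]
 [-0.09397856 -0.96063556 -0.26143327]
 [ 0.00105247  0.26249945 -0.96493157]] [ 0.53862934 -0.0385794   0.40468949] 0.00671963279123138 [-0.27951387 -0.71640587  0.05435326]
box [([0.5435, -0.0356, 0.0015], 0.87)]
tread [([0.5797, 0.1167, 0.012], 0.26)]
window [([0.5435, 0.0109, 0.0951], 0.78)]
guard_back [([0.5338, -0.1272, 0.0861], 0.94)]
```

View pics/w0.png

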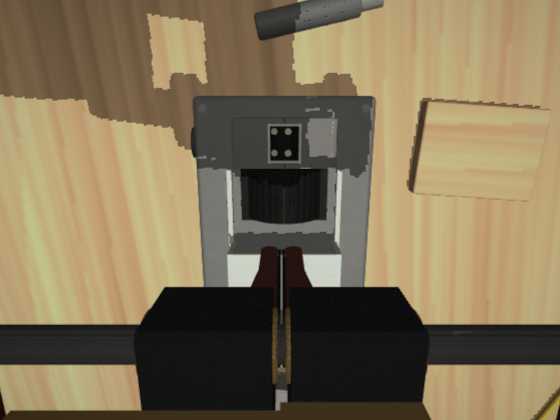

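>>> jog_arm([
  [[0, -0.0175, 0.06], [0, 0, 0], 1],
  [[0, 0, 0.06], [0, 0, 0], 1],
  [[0, 0, 0.06], [0, 0, 0], 1],
  [[0, 0, 0.06], [0, 0, 0], 1],
  [[0, 0, 0.05], [0, 0, 0], 1],
  [[0, 0, 0.01], [0, 0, 0], 1],
  [[0, 0, 0], [0, 0, 0], 1],
  [[0, 0, 0], [0, 0, 0], 1],
])

```text
time: 5.2
ee_pos: [0.5325, -0.0391, 0.2855]
tool_rot: [[0.096, 0.995, 0.001], [0.995, -0.096, -0.0], [-0.0, 0.001, -1.0]]
ft_force: [0.6, -0.0, -0.4]
width: 0.007
grip_force: 0.0
```

>>> jog_arm([
  [[0, 0, 0.005], [0, 0, 0], 1],
  [[0, 0, 0.005], [0, 0, 0], 1],
  [[0, 0, 0], [0, 0, 0], 1],
  [[0, 0, 0], [0, 0, 0], 1],
  [[0, 0, 0], [0, 0, 0], 1],
  [[0, 0, 0], [0, 0, 0], 1],
  [[0, 0, 0], [0, 0, 0], 1],
  [[0, 0, 0], [0, 0, 0], 1],
])

```text
time: 6.2
ee_pos: [0.5321, -0.0391, 0.2807]
tool_rot: [[0.096, 0.995, -0.0], [0.995, -0.096, 0.0], [0.0, -0.0, -1.0]]
ft_force: [-0.4, -0.6, 0.2]
width: 0.006
grip_force: 0.0
```

Run:
```python
from h import *
m=camera_model('wrist')
p,d=save('wrist','w1'); s=read_state(); print(s['ee_pos'],s['ft_force'])
# crown height from wrist and top depth over tread strip
for c in ['wrist']:
    v,u=np.mgrid[0:420,0:560]; f=210/np.tan(np.radians(m['fovy'])/2)
    P=np.stack([(u-m['cx'])/f*d,(v-m['cy'])/f*d,d],-1)@np.array(m['attitude']).T+m['xyz']
    q=P-[.5406,-.0357,0]; c_,s_=np.cos(-.0942),np.sin(-.0942)
    X=q[...,0]*c_+q[...,1]*s_; Y=-q[...,0]*s_+q[...,1]*c_
    for x0 in range(-32,33,4):
        k=(abs(X-x0/1000)<.002)&(Y>.012)&(Y<.021)&(d>0)
        print(x0,k.sum(),np.round(np.median(P[k][:,2])*1000,1) if k.any() else None)
    k=(abs(X)<.035)&(abs(X)>.015)&(Y>.03)&(Y<.06)&(d>0); print('hood',np.median(P[k][:,2]))
```

```text
[ 0.53213357 -0.03912568  0.28066553] [-0.32328776  0.03960865  0.9924026 ]
-32 969 201.9
-28 1089 202.0
-24 1120 201.9
-20 1114 201.9
-16 1118 201.9
-12 1143 201.8
-8 893 201.4
-4 1123 202.1
0 1167 202.0
4 1137 202.1
8 1146 202.1
12 1138 202.1
16 1135 202.1
20 425 201.7
24 343 195.3
28 344 195.4
32 328 195.4
hood 0.09517393961554077
```

View pics/w1.png

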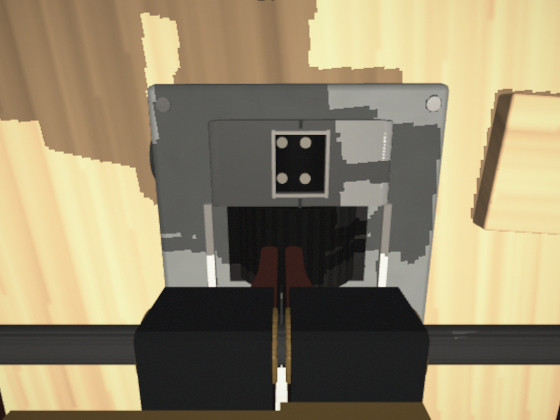

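Run:
```python
from h import *
m=camera_model('wrist')
p,d=snapshot('wrist')
v,u=np.mgrid[0:420,0:560]; f=210/np.tan(np.radians(m['fovy'])/2)
P=np.stack([(u-m['cx'])/f*d,(v-m['cy'])/f*d,d],-1)@np.array(m['attitude']).T+m['xyz']
q=P-[.5406,-.0357,0]; c_,s_=np.cos(-.0942),np.sin(-.0942)
X=q[...,0]*c_+q[...,1]*s_; Y=-q[...,0]*s_+q[...,1]*c_
for x0 in range(-32,33,4):
    k=(abs(X-x0/1000)<.002)&(Y>.010)&(Y<.021)&(d>0)&(P[...,2]<.12)
    print(x0,k.sum(),np.round(np.median(P[k][:,2])*1000,1) if k.any() else None)
```

```text
-32 119 70.2
-28 116 72.8
-24 144 78.0
-20 153 81.8
-16 168 84.7
-12 181 86.3
-8 190 88.0
-4 175 89.1
0 195 89.4
4 177 89.1
8 174 88.9
12 179 87.9
16 179 85.9
20 148 83.9
24 140 81.4
28 116 77.9
32 107 72.0
```

>>> jog_arm([
  [[0, 0, 0.006], [0, 0, 0], 1],
  [[0, 0, 0], [0, 0, 0], 1],
  [[0, 0, 0], [0, 0, 0], 1],
  [[0, 0, 0], [0, 0, 0], 1],
  [[0, 0, 0], [0, 0, 0], 1],
  [[0, 0, 0], [0, 0, 0], 1],
  [[0, 0, 0], [0, 0, 0], 1],
  [[0, 0, 0], [0, 0, 0], 1],
])

```text
time: 7.3
ee_pos: [0.5321, -0.0391, 0.2783]
tool_rot: [[0.096, 0.995, 0.0], [0.995, -0.096, -0.0], [-0.0, 0.0, -1.0]]
ft_force: [-0.5, 0.3, 0.2]
width: 0.007
grip_force: 0.0
```

>>> jog_arm([
  [[0, 0, 0.006], [0, 0, 0], 1],
  [[0, 0, 0], [0, 0, 0], 1],
  [[0, 0, 0], [0, 0, 0], 1],
  [[0, 0, 0], [0, 0, 0], 1],
  [[0, 0, 0], [0, 0, 0], 1],
  [[0, 0, 0], [0, 0, 0], 1],
  [[0, 0, 0], [0, 0, 0], 1],
  [[0, 0, 0], [0, 0, 0], 1],
])

```text
time: 8.3
ee_pos: [0.5322, -0.0391, 0.2759]
tool_rot: [[0.096, 0.995, 0.0], [0.995, -0.096, -0.0], [-0.0, 0.0, -1.0]]
ft_force: [0.8, -0.1, 0.5]
width: 0.007
grip_force: 0.0
```

>>> jog_arm([
  [[0, 0, 0.005], [0, 0, 0], 1],
  [[0, 0, 0], [0, 0, 0], 1],
  [[0, 0, 0], [0, 0, 0], 1],
  [[0, 0, 0], [0, 0, 0], 1],
  [[0, 0, 0], [0, 0, 0], 1],
  [[0, 0, 0], [0, 0, 0], 1],
  [[0, 0, 0], [0, 0, 0], 1],
  [[0, 0, 0], [0, 0, 0], 1],
])

```text
time: 9.3
ee_pos: [0.5321, -0.0391, 0.2739]
tool_rot: [[0.096, 0.995, -0.0], [0.995, -0.096, 0.0], [-0.0, -0.0, -1.0]]
ft_force: [-0.1, -0.5, 0.5]
width: 0.002
grip_force: 0.0
```

>>> jog_arm([
  [[0, 0, 0.005], [0, 0, 0], 1],
  [[0, 0, 0], [0, 0, 0], 1],
  [[0, 0, 0], [0, 0, 0], 1],
  [[0, 0, 0], [0, 0, 0], 1],
  [[0, 0, 0], [0, 0, 0], 1],
  [[0, 0, 0], [0, 0, 0], 1],
  [[0, 0, 0], [0, 0, 0], 1],
  [[0, 0, 0], [0, 0, 0], 1],
])

```text
time: 10.3
ee_pos: [0.5322, -0.0391, 0.2719]
tool_rot: [[0.096, 0.995, 0.0], [0.995, -0.096, -0.0], [0.0, 0.0, -1.0]]
ft_force: [0.1, 0.3, 2.1]
width: 0.002
grip_force: 1.1
```

>>> jog_arm([
  [[0, 0, 0.0025], [0, 0, 0], 1],
  [[0, 0, 0.002], [0, 0, 0], 1],
  [[0, 0, 0], [0, 0, 0], 1],
  [[0, 0, 0], [0, 0, 0], 1],
  [[0, 0, 0], [0, 0, 0], 1],
  [[0, 0, 0], [0, 0, 0], 1],
  [[0, 0, 0], [0, 0, 0], 1],
  [[0, 0, 0], [0, 0, 0], 1],
])

```text
time: 11.3
ee_pos: [0.5323, -0.0391, 0.2705]
tool_rot: [[0.096, 0.995, 0.0], [0.995, -0.096, -0.0], [-0.0, 0.0, -1.0]]
ft_force: [0.7, -0.1, 7.3]
width: 0.005
grip_force: 3.6
```

>>> jog_arm([
  [[0, 0, 0.002], [0, 0, 0], 1],
  [[0, 0, 0], [0, 0, 0], 1],
  [[0, 0.005, 0], [0, 0, 0], 1],
  [[0, 0.005, 0], [0, 0, 0], 1],
  [[0, 0.005, 0], [0, 0, 0], 1],
  [[0, 0.005, 0], [0, 0, 0], 1],
  [[0, 0, 0], [0, 0, 0], 1],
  [[0, 0, 0], [0, 0, 0], 1],
])

```text
time: 12.3
ee_pos: [0.5395, -0.0398, 0.2698]
tool_rot: [[0.096, 0.995, -0.002], [0.995, -0.096, 0.0], [-0.0, -0.002, -1.0]]
ft_force: [-5.4, -0.4, 12.4]
width: 0.002
grip_force: 6.5
```

Run:
```python
from h import *
p,d=save('wrist','w2'); s=read_state(); print(s['ee_pos'],s['ft_force'])
g=p[:,:,:].min(2)[130:200,270:332]
def dots(p):
    # white blobs inside the window
    w=(p.min(2)>90).astype(np.uint8); n,l,st,c=cv2.connectedComponentsWithStats(w)
    return [(np.round(c[i],1).tolist(),int(st[i,4])) for i in range(1,n) if 20<st[i,4]<250 and 260<c[i][0]<340 and 90<c[i][1]<210]
print(dots(p), dots(cv2.imread('pics/w1.png')))
cv2.imwrite('pics/w2c.png',cv2.resize(p[80:280,200:400,::-1],None,fx=3,fy=3))
```

```text
[ 0.53946626 -0.03981935  0.2698212 ] [-5.35823353 -0.31745681 12.2656891 ]
[([277.6, 144.0], 107), ([302.1, 143.7], 103), ([278.0, 181.4], 101), ([301.9, 180.9], 97)] [([275.3, 110.5], 126), ([289.2, 112.0], 43), ([302.6, 115.1], 27), ([281.7, 142.1], 91), ([305.1, 142.3], 99), ([281.7, 177.9], 87), ([304.8, 178.3], 91)]
```

View pics/w2c.png

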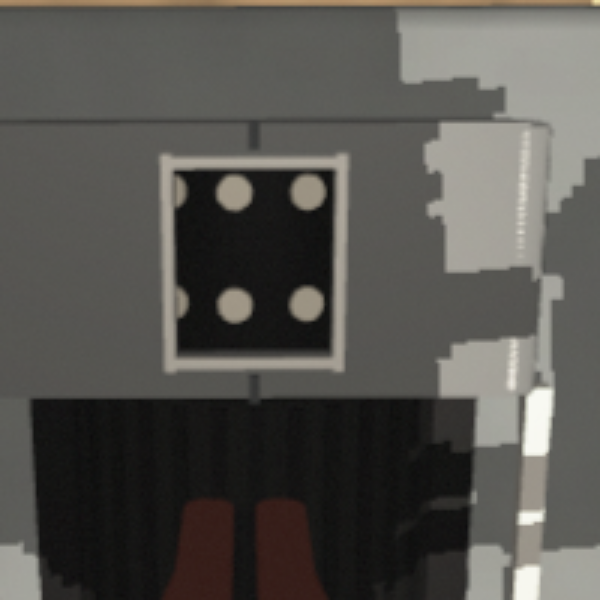

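>>> jog_arm([
  [[0, 0.0075, 0], [0, 0, 0], 1],
  [[0, 0.0075, 0], [0, 0, 0], 1],
  [[0, 0.0075, 0], [0, 0, 0], 1],
  [[0, 0, 0], [0, 0, 0], 1],
  [[0, 0, -0.016], [0, 0, 0], 1],
  [[0, 0, 0], [0, 0, 0], 1],
  [[0, -0.044, 0], [0, 0, 0], 1],
  [[0, 0, 0.006], [0, 0, 0], 1],
])

```text
time: 13.35
ee_pos: [0.5306, -0.039, 0.2728]
tool_rot: [[0.096, 0.995, -0.002], [0.995, -0.096, 0.0], [-0.0, -0.002, -1.0]]
ft_force: [-0.1, -0.2, -0.8]
width: 0.007
grip_force: 0.0
```

>>> jog_arm([
  [[0, 0, 0.006], [0, 0, 0], 1],
  [[0, 0, 0.0035], [0, 0, 0], 1],
  [[0, 0, 0], [0, 0, 0], 1],
  [[0, 0.005, 0], [0, 0, 0], 1],
  [[0, 0.005, 0], [0, 0, 0], 1],
  [[0, 0.005, 0], [0, 0, 0], 1],
  [[0, 0.005, 0], [0, 0, 0], 1],
  [[0, 0, 0], [0, 0, 0], 1],
])

```text
time: 14.35
ee_pos: [0.5398, -0.0399, 0.2701]
tool_rot: [[0.096, 0.995, -0.001], [0.995, -0.096, 0.0], [-0.0, -0.001, -1.0]]
ft_force: [-4.8, 0.1, 12.1]
width: 0.008
grip_force: 6.0
```

```bash
cat >> h.py <<'E'
from scipy import ndimage
def look():
    """dots in window, mm along box x at the drum-dot depth relative to window middle"""
    m=camera_model('wrist'); p,d=snapshot('wrist'); g=p.min(2)
    c,s=np.cos(-.0942),np.sin(-.0942); f=210/np.tan(np.radians(m['fovy'])/2)
    w=(g>90).astype(np.uint8); n,l,st,ce=cv2.connectedComponentsWithStats(w)
    out=[]
    for i in range(1,n):
        if 15<st[i,4]<300 and 100<ce[i][1]<205 and 230<ce[i][0]<340:
            u,v=ce[i]; q=world('wrist',u,v,float(np.median(d[l==i])),m)-[.5406,-.0357,0]
            out.append((round(u),round(v),int(st[i,4]),np.round([1e3*(q[0]*c+q[1]*s),1e3*(-q[0]*s+q[1]*c),1e3*q[2]],1).tolist()))
    st=read_state(); print(st['time'],np.round(st['ee_pos'],4),np.round(st['ft_force'],1))
    for o in out: print(o)
    return p
E
python3 -c "
from h import *
look()"
```

```text
14.4 [ 0.5398 -0.0398  0.2701] [-4.5  0.4 12.5]
(264, 110, 16, [-7.2, 67.5, 69.0])
(256, 113, 21, [-11.0, 66.3, 69.3])
(285, 144, 110, [2.3, 52.9, 80.6])
(273, 163, 105, [-3.2, 44.4, 80.2])
(285, 181, 103, [2.3, 35.9, 80.6])
```

>>> jog_arm([
  [[0, 0.0075, 0], [0, 0, 0], 1],
  [[0, 0.0075, 0], [0, 0, 0], 1],
  [[0, 0.0075, 0], [0, 0, 0], 1],
  [[0, 0, 0], [0, 0, 0], 1],
  [[0, 0, -0.016], [0, 0, 0], 1],
  [[0, 0, 0], [0, 0, 0], 1],
  [[0, -0.044, 0], [0, 0, 0], 1],
  [[0, 0, 0.006], [0, 0, 0], 1],
])

```text
time: 15.4
ee_pos: [0.5303, -0.0389, 0.2731]
tool_rot: [[0.096, 0.995, -0.001], [0.995, -0.096, 0.0], [-0.0, -0.001, -1.0]]
ft_force: [0.2, -0.2, 0.2]
width: 0.001
grip_force: 0.0
```

>>> jog_arm([
  [[0, 0, 0.006], [0, 0, 0], 1],
  [[0, 0, 0.0037], [0, 0, 0], 1],
  [[0, 0, 0], [0, 0, 0], 1],
  [[0, 0.006, 0], [0, 0, 0], 1],
  [[0, 0.006, 0], [0, 0, 0], 1],
  [[0, 0.006, 0], [0, 0, 0], 1],
  [[0, 0.006, 0], [0, 0, 0], 1],
  [[0, 0, 0], [0, 0, 0], 1],
])

```text
time: 16.4
ee_pos: [0.5409, -0.0399, 0.2702]
tool_rot: [[0.096, 0.995, -0.0], [0.995, -0.096, 0.0], [0.0, -0.0, -1.0]]
ft_force: [-5.0, 0.3, 12.1]
width: 0.009
grip_force: 5.7
```

```bash
python3 -c "
from h import *
p=look()
cv2.imwrite('pics/w3.png',cv2.resize(p[80:280,200:400,::-1],None,fx=3,fy=3))"
```

```text
16.45 [ 0.5409 -0.0399  0.2702] [-4.1  0.9 10.9]
(262, 109, 20, [-6.9, 67.9, 69.3])
(268, 144, 105, [-4.3, 52.9, 80.1])
(290, 144, 108, [5.9, 52.9, 80.3])
(268, 163, 99, [-4.3, 44.4, 80.1])
(268, 181, 98, [-4.3, 36.0, 80.2])
(290, 181, 97, [5.9, 36.0, 80.4])
```

View pics/w3.png

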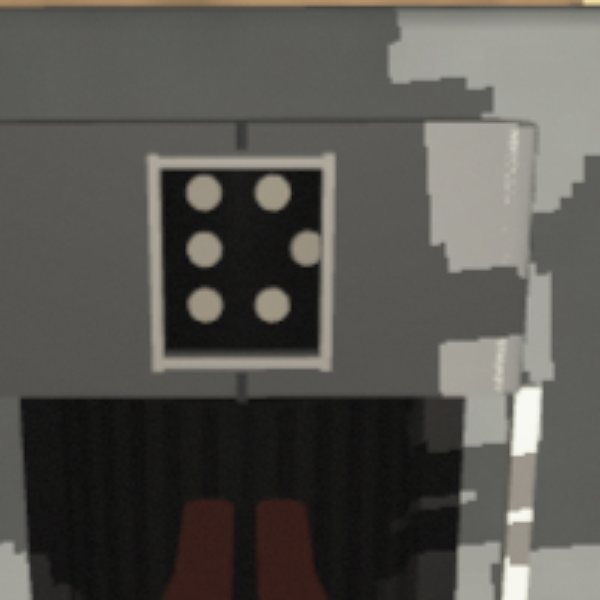

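>>> jog_arm([
  [[0, 0.0075, 0], [0, 0, 0], 1],
  [[0, 0.0075, 0], [0, 0, 0], 1],
  [[0, 0.0075, 0], [0, 0, 0], 1],
  [[0, 0, 0], [0, 0, 0], 1],
  [[0, 0, -0.016], [0, 0, 0], 1],
  [[0, 0, 0], [0, 0, 0], 1],
  [[0, -0.036, 0], [0, 0, 0], 1],
  [[0, 0, 0], [0, 0, 0], 1],
])

```text
time: 17.45
ee_pos: [0.5336, -0.0393, 0.2755]
tool_rot: [[0.096, 0.995, -0.002], [0.995, -0.096, 0.0], [-0.0, -0.002, -1.0]]
ft_force: [0.2, 0.4, 0.0]
width: 0.005
grip_force: 0.0
```

```bash
python3 -c "
from h import *
look()"
```

```text
17.5 [ 0.5343 -0.0393  0.2758] [ 1.1 -0.6  1. ]
(270, 110, 76, [-11.3, 67.7, 69.2])
(283, 109, 47, [-5.0, 68.0, 68.8])
(300, 143, 105, [2.7, 52.9, 82.6])
(320, 143, 67, [12.1, 52.9, 80.7])
(300, 162, 103, [2.7, 44.4, 82.6])
(300, 180, 100, [2.7, 36.0, 82.8])
```

>>> jog_arm([
  [[0, 0, 0.008], [0, 0, 0], 1],
  [[0, 0, 0.005], [0, 0, 0], 1],
  [[0, 0, 0.0027], [0, 0, 0], 1],
  [[0, 0, 0], [0, 0, 0], 1],
  [[0, 0.004, 0], [0, 0, 0], 1],
  [[0, 0.004, 0], [0, 0, 0], 1],
  [[0, 0.004, 0], [0, 0, 0], 1],
  [[0, 0, 0], [0, 0, 0], 1],
])

```text
time: 18.5
ee_pos: [0.5396, -0.0398, 0.2702]
tool_rot: [[0.096, 0.995, -0.002], [0.995, -0.096, 0.0], [-0.0, -0.002, -1.0]]
ft_force: [-4.8, 0.4, 11.6]
width: 0.006
grip_force: 5.7
```

```bash
python3 -c "
from h import *
p=look()
g=p.min(2).astype(int); print(g[190:202:3,250:320:1].max(0).tolist())
cv2.imwrite('pics/w4.png',cv2.resize(p[110:210,220:360,::-1],None,fx=5,fy=5))"
```

```text
18.55 [ 0.5396 -0.0398  0.2702] [-5.5 -0.2 12. ]
(266, 109, 20, [-7.0, 67.9, 69.3])
(269, 144, 104, [-5.4, 52.9, 79.9])
(293, 144, 107, [5.6, 52.9, 80.4])
(269, 163, 99, [-5.4, 44.4, 79.8])
(293, 163, 102, [5.6, 44.4, 80.3])
(269, 181, 99, [-5.4, 35.9, 79.7])
(293, 181, 99, [5.6, 36.0, 80.5])
[82, 82, 83, 89, 122, 149, 149, 141, 126, 121, 123, 123, 123, 123, 123, 124, 123, 124, 124, 123, 123, 125, 123, 124, 123, 124, 124, 123, 123, 123, 124, 124, 124, 124, 123, 125, 123, 124, 123, 123, 124, 123, 124, 123, 123, 123, 123, 124, 123, 123, 127, 130, 131, 131, 130, 132, 129, 132, 131, 131, 139, 149, 149, 143, 115, 82, 83, 82, 82, 83]
```

View pics/w4.png

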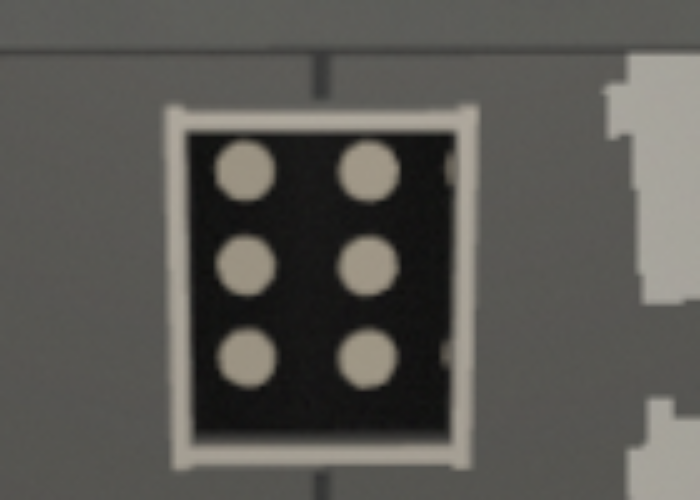

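>>> jog_arm([
  [[0, 0.0025, 0], [0, 0, 0], 1],
  [[0, 0.002, 0], [0, 0, 0], 1],
  [[0, 0, 0], [0, 0, 0], 1],
  [[0, 0, -0.02], [0, 0, 0], 1],
  [[0, 0, 0], [0, 0, 0], 1],
  [[0, 0, 0], [0, 0, 0], 1],
  [[0, 0, 0], [0, 0, 0], 1],
  [[0, 0, 0], [0, 0, 0], 1],
])

```text
time: 19.55
ee_pos: [0.5416, -0.04, 0.2775]
tool_rot: [[0.096, 0.995, -0.0], [0.995, -0.096, 0.0], [-0.0, -0.0, -1.0]]
ft_force: [0.1, -0.6, -0.6]
width: 0.003
grip_force: 0.0
```

```bash
python3 -c "
from h import *
p=look()
g=p.min(2).astype(int); print(g[190:205:3,250:320:1].max(0).tolist())"
```

```text
19.6 [ 0.5416 -0.04    0.2775] [-0.3 -0.1 -0.1]
(264, 110, 81, [-5.9, 67.7, 69.1])
(267, 143, 99, [-3.9, 52.9, 82.1])
(291, 143, 100, [7.1, 52.9, 82.1])
(267, 161, 96, [-4.0, 44.4, 82.1])
(291, 161, 95, [7.1, 44.5, 82.2])
(268, 179, 89, [-3.9, 35.9, 82.4])
(291, 179, 95, [7.1, 36.0, 82.2])
[123, 149, 150, 148, 148, 148, 147, 148, 147, 148, 148, 148, 147, 148, 148, 148, 149, 147, 147, 147, 148, 148, 148, 148, 147, 149, 148, 148, 149, 148, 149, 149, 149, 149, 148, 148, 149, 148, 149, 148, 148, 148, 149, 149, 149, 148, 150, 148, 148, 148, 148, 147, 148, 146, 148, 149, 149, 127, 83, 83, 82, 82, 82, 82, 83, 83, 83, 82, 82, 82]
```

>>> jog_arm([
  [[0, 0, -0.06], [0, 0, 0], 1],
  [[0, 0, -0.053], [0, 0, 0], 1],
  [[-0.105, 0, 0], [0, 0, 0], 1],
  [[-0.105, 0, 0], [0, 0, 0], 1],
  [[-0.11, 0, 0], [0, 0, 0], 1],
  [[0, 0, 0], [0, 0, 0], 1],
  [[0, 0, 0], [0, 0, 0], 1],
  [[0, 0, 0], [0, 0, 0], 1],
])

```text
time: 20.6
ee_pos: [0.5294, -0.1664, 0.3228]
tool_rot: [[0.095, 0.995, -0.0], [0.995, -0.095, 0.0], [0.0, -0.0, -1.0]]
ft_force: [-0.3, 1.5, 0.8]
width: 0.006
grip_force: 0.0
```

>>> jog_arm([
  [[0, 0, 0.07], [0, 0, 0], 1],
  [[0, 0, 0.06], [0, 0, 0], 1],
  [[0, 0, 0.015], [0, 0, 0], 1],
  [[0, 0, 0], [0, 0, 0], 1],
  [[0, 0, 0], [0, 0, 0], 1],
  [[0, 0, 0], [0, 0, 0], 1],
  [[0, 0, 0], [0, 0, 0], 1],
  [[0, 0, 0], [0, 0, 0], 1],
])

```text
time: 21.6
ee_pos: [0.5294, -0.1675, 0.2652]
tool_rot: [[0.096, 0.995, 0.0], [0.995, -0.096, -0.0], [-0.0, 0.0, -1.0]]
ft_force: [-0.1, 0.5, 0.5]
width: 0.005
grip_force: 0.0
```

>>> jog_arm([
  [[0.012, 0, 0], [0, 0, 0], 1],
  [[0.012, 0, 0], [0, 0, 0], 1],
  [[0.006, 0, 0], [0, 0, 0], 1],
  [[0.005, 0, 0], [0, 0, 0], 1],
  [[0.005, 0, 0], [0, 0, 0], 1],
  [[0.005, 0, 0], [0, 0, 0], 1],
  [[0.005, 0, 0], [0, 0, 0], 1],
  [[0.005, 0, 0], [0, 0, 0], 1],
])

```text
time: 22.6
ee_pos: [0.5315, -0.1454, 0.2649]
tool_rot: [[0.096, 0.995, 0.0], [0.995, -0.096, 0.0], [0.0, 0.0, -1.0]]
ft_force: [-0.3, 0.3, 0.4]
width: 0.009
grip_force: 0.0
```

>>> jog_arm([
  [[0.005, 0, 0], [0, 0, 0], 1],
  [[0.005, 0, 0], [0, 0, 0], 1],
  [[0.005, 0, 0], [0, 0, 0], 1],
  [[0.005, 0, 0], [0, 0, 0], 1],
  [[0.005, 0, 0], [0, 0, 0], 1],
  [[0.005, 0, 0], [0, 0, 0], 1],
  [[0.005, 0, 0], [0, 0, 0], 1],
  [[0.005, 0, 0], [0, 0, 0], 1],
])

```text
time: 23.6
ee_pos: [0.533, -0.1295, 0.2649]
tool_rot: [[0.096, 0.995, -0.0], [0.995, -0.096, -0.0], [-0.0, -0.0, -1.0]]
ft_force: [-0.6, -2.8, 0.6]
width: 0.004
grip_force: 1.3
```

>>> jog_arm([
  [[0.0075, 0, 0], [0, 0, 0], 1],
  [[0.0075, 0, 0], [0, 0, 0], 1],
  [[0.0075, 0, 0], [0, 0, 0], 1],
  [[0.0075, 0, 0], [0, 0, 0], 1],
  [[0.0075, 0, 0], [0, 0, 0], 1],
  [[0.0075, 0, 0], [0, 0, 0], 1],
  [[0.0075, 0, 0], [0, 0, 0], 1],
  [[0.0075, 0, 0], [0, 0, 0], 1],
])

```text
time: 24.6
ee_pos: [0.5353, -0.1055, 0.2649]
tool_rot: [[0.096, 0.995, -0.0], [0.995, -0.096, 0.0], [-0.0, -0.0, -1.0]]
ft_force: [-1.0, -2.8, 1.1]
width: 0.009
grip_force: 1.3
```

>>> jog_arm([
  [[0.0075, 0, 0], [0, 0, 0], 1],
  [[0.0075, 0, 0], [0, 0, 0], 1],
  [[0.0075, 0, 0], [0, 0, 0], 1],
  [[0.0075, 0, 0], [0, 0, 0], 1],
  [[0.0075, 0, 0], [0, 0, 0], 1],
  [[0, 0, 0], [0, 0, 0], 1],
  [[0, 0, 0], [0, 0, 0], 1],
  [[0, 0, 0], [0, 0, 0], 1],
])

```text
time: 25.6
ee_pos: [0.5369, -0.0907, 0.2649]
tool_rot: [[0.096, 0.995, 0.0], [0.995, -0.096, 0.0], [0.0, 0.0, -1.0]]
ft_force: [-0.7, 0.1, 0.7]
width: 0.005
grip_force: 0.0
```

```bash
python3 -c "
from h import *
p=look()
c,s=np.cos(-.0942),np.sin(-.0942)
for cam in ['side','top','wrist']:
    if cam!='wrist': save(cam,cam+'1')
    for r in tip_of(cam,'guard_back')[:1]:
        q=np.array(r['xyz'])-[.5406,-.0357,0]; print(cam,r['score'],q[0]*c+q[1]*s,-q[0]*s+q[1]*c,q[2])
"
```

```text
25.65 [ 0.5369 -0.0908  0.2649] [0.3 0.6 0.3]
side 0.61 -0.00160506998711949 -0.04786317739490816 0.0909
wrist 0.85 0.005120923019780677 -0.04250677766457345 0.0837
```

>>> jog_arm([
  [[0.005, 0, 0], [0, 0, 0], 1],
  [[0.005, 0, 0], [0, 0, 0], 1],
  [[0.005, 0, 0], [0, 0, 0], 1],
  [[0.005, 0, 0], [0, 0, 0], 1],
  [[0.005, 0, 0], [0, 0, 0], 1],
  [[0.005, 0, 0], [0, 0, 0], 1],
  [[0.005, 0, 0], [0, 0, 0], 1],
  [[0, 0, 0], [0, 0, 0], 1],
])

```text
time: 26.9
ee_pos: [0.5381, -0.0766, 0.2649]
tool_rot: [[0.096, 0.995, -0.0], [0.995, -0.096, 0.0], [0.0, -0.0, -1.0]]
ft_force: [0.2, -0.9, -0.3]
width: 0.004
grip_force: 0.3
```

>>> jog_arm([
  [[0.0025, 0, 0], [0, 0, 0], 1],
  [[0, 0, 0], [0, 0, 0], 1],
  [[0, 0, 0], [0, 0, 0], 1],
  [[0.0025, 0, 0], [0, 0, 0], 1],
  [[0, 0, 0], [0, 0, 0], 1],
  [[0, 0, 0], [0, 0, 0], 1],
  [[0, 0, 0], [0, 0, 0], 1],
  [[0, 0, 0], [0, 0, 0], 1],
])

```text
time: 27.9
ee_pos: [0.5383, -0.0749, 0.2649]
tool_rot: [[0.096, 0.995, 0.0], [0.995, -0.096, -0.0], [-0.0, 0.0, -1.0]]
ft_force: [-0.3, -1.6, -0.3]
width: 0.001
grip_force: 1.0
```

>>> jog_arm([
  [[0.0015, 0, 0], [0, 0, 0], 1],
  [[0.0015, 0, 0], [0, 0, 0], 1],
  [[0, 0, 0], [0, 0, 0], 1],
  [[0, 0, 0], [0, 0, 0], 1],
  [[0, 0, 0], [0, 0, 0], 1],
  [[0, 0, 0], [0, 0, 0], 1],
  [[0, 0, 0], [0, 0, 0], 1],
  [[0, 0, 0], [0, 0, 0], 1],
])

```text
time: 28.9
ee_pos: [0.5384, -0.0736, 0.2649]
tool_rot: [[0.096, 0.995, -0.0], [0.995, -0.096, 0.0], [0.0, -0.0, -1.0]]
ft_force: [-0.4, -0.3, 0.4]
width: 0.01
grip_force: 0.7
```

>>> jog_arm([
  [[0.0015, 0, 0], [0, 0, 0], 1],
  [[0.001, 0, 0], [0, 0, 0], 1],
  [[0, 0, 0], [0, 0, 0], 1],
  [[0, 0, 0], [0, 0, 0], 1],
  [[0, 0, 0], [0, 0, 0], 1],
  [[0, 0, 0], [0, 0, 0], 1],
  [[0, 0, 0], [0, 0, 0], 1],
  [[0, 0, 0], [0, 0, 0], 1],
])

```text
time: 29.9
ee_pos: [0.5385, -0.0732, 0.2649]
tool_rot: [[0.096, 0.995, -0.0], [0.995, -0.096, -0.001], [-0.001, 0.0, -1.0]]
ft_force: [-1.7, -5.6, 1.1]
width: 0.002
grip_force: 3.2
```

>>> jog_arm([
  [[0.0015, 0, 0], [0, 0, 0], 1],
  [[0, 0, 0], [0, 0, 0], 1],
  [[0, 0, 0], [0, 0, 0], 1],
  [[0, 0, 0], [0, 0, 0], 1],
  [[0, 0, 0], [0, 0, 0], 1],
  [[0, 0, 0], [0, 0, 0], 1],
  [[0, 0, 0], [0, 0, 0], 1],
  [[0, 0, 0], [0, 0, 0], 1],
])

```text
time: 30.9
ee_pos: [0.5385, -0.073, 0.265]
tool_rot: [[0.096, 0.995, -0.0], [0.995, -0.096, -0.002], [-0.002, 0.0, -1.0]]
ft_force: [-1.2, -9.6, 1.1]
width: 0.004
grip_force: 4.8
```

Stop felt (9.6 N with almost no travel). Back off, lift and check.

>>> jog_arm([
  [[-0.02, 0, 0], [0, 0, 0], 1],
  [[-0.03, 0, 0], [0, 0, 0], 1],
  [[0, 0, -0.08], [0, 0, 0], 1],
  [[0, 0, -0.1], [0, 0, 0], 1],
  [[0, 0, -0.1], [0, 0, 0], 1],
  [[0, 0, 0], [0, 0, 0], 1],
  [[0, 0, 0], [0, 0, 0], 1],
  [[0, 0, 0], [0, 0, 0], 1],
])

```text
time: 31.9
ee_pos: [0.5362, -0.092, 0.3755]
tool_rot: [[0.096, 0.995, -0.003], [0.995, -0.096, 0.001], [0.0, -0.003, -1.0]]
ft_force: [-0.2, 1.1, -0.2]
width: 0.004
grip_force: 0.0
```

```bash
python3 -c "
from h import *
p,d=save('wrist','w5')
c,s=np.cos(-.0942),np.sin(-.0942)
for r in tip_of('wrist','guard_back')[:1]:
    q=np.array(r['xyz'])-[.5406,-.0357,0]; print(r['score'],q[0]*c+q[1]*s,-q[0]*s+q[1]*c,q[2])
print(read_state()['ee_pos'],read_state()['ft_force'])
"
```

```text
0.85 0.0044500285555649464 -0.026900692293222797 0.0852
[ 0.53635482 -0.09198291  0.37564755] [0.72163793 0.0622532  0.37709971]
```

View pics/w5.png

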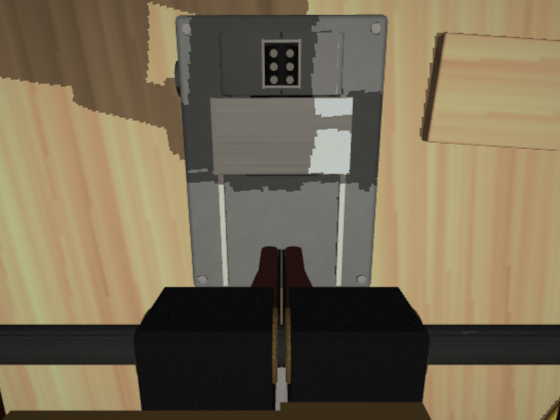

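The six dots are centred in the window, with both columns at about cols 273 and 289 around col 281. The guard lies over the tread against the hood (rows 97–175), with its back at y = -27 mm, which is home.

```bash
python3 -c "
from workcell import *
print(sign_off())"
```

```text
the job is handed in; nothing more can be done
None
```

I turned the drum until the six-dot mark stood centred in the window, pushed the guard home to its stop (about 10 N at the stop), left the bystanders alone, and handed the job in at about 32 s; no verdict was shown.

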